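# Shut the kiln's gas cock with the long T-key

### The job

The load is fired and the cover is off the brick kiln base, so shut off its gas. Take the long steel T-key that stands in the wooden tool block, lower it down the sleeve in the corner of the kiln base and, pressing only lightly, feel for the square stem at the bottom until the key's socket drops right down over it; then turn the key clockwise (seen from above) until the gas cock is fully shut against its stop, without forcing it. Let go and leave the key standing on the stem for the next load, and do not disturb the fired pots on the kiln shelf or the glaze jar.

Things in the scene. Friction and masses are not known exactly. Their poses are not given: they have to be found in the camera images.
- key: dark steel T-key, 165 mm long, about 0.4 kg, at first upright in the hole of the wooden block, socket down. Origin: centre of the socket's mouth (its lowest face); z up along the shank (14 mm thick), x along the T-handle. Socket: 30 mm outside diameter, 30 mm long, with a square hole 17.5 mm wide, sides along x and y, 22 mm deep.
- key_handle (a point): centre of the key's T-handle, 155 mm above the key's origin: a flat steel cross-bar 100 mm long (along x), 12 mm wide (along y), 20 mm tall. Axes as of the key.
- block: light wooden tool block 140 x 90 x 60 mm, fixed on the bench, two thin wooden tools standing at its +x end. Origin: centre of its underside. The key stands in a 34 mm hole 30 mm off its middle (towards -x), 50 mm deep (hole floor 10 mm above the bench).
- hearth: kiln base of pale firebrick, fixed: 230 mm (its x) by 460 mm (its y), 128 mm tall, carrying a round kiln shelf with pots at the +y end and, in the corner at -x -y, the key sleeve of the gas cock. Origin: centre of its underside.
- sleeve_mouth (a point): centre of the sleeve's mouth, level with the top of a round steel plate (80 mm, 3 mm thick), 131 mm above the bench. Bore 41 mm through the plate, 38 mm below it, upright. Fixed; axes as of the hearth.
- stem_top (a point): centre of the top of the square stem, on the sleeve's axis 85 mm below its mouth. Stem 16 mm square, 28 mm long, its top edges slightly bevelled (0.7 mm). A key that is fully down has its socket's floor on this top, its origin 22 mm below it. This point and its axes (as of the hearth) are fixed and do not turn with the stem.
- valve (a joint): gas cock under the stem, rad: 0 = shut at a rigid stop, grows as it opens (anticlockwise from above), starts at 0.3 to 0.5; resists with 0.28 N m, stays where left. The stem is coupled to it with play (0.15 N m): its square stands up to 0.6 rad either side of this angle (angle 0, no play: sides along stem_top's x, y), so must be felt for; past the play it carries the cock along.
- bowl: small dark fired bowl, 84 mm across, 50 mm tall, loose on the round kiln shelf (210 mm across, its top 173 mm above the bench) at the other end of the kiln base. Origin: centre of its underside. Leave alone.
- vase: small green-grey fired vase, 68 mm across, 88 mm tall, loose on the same kiln shelf. Origin: centre of its underside. Leave alone.
- jar: glaze jar with a white lid, 72 mm across, 95 mm tall, loose on the bench. Origin: centre of its underside. Leave alone.

How it is judged:
On the way, in this order (a step that is already met when the one before it is completed fails the run):
1. the key's socket is down over the square stem (z of key in the frame of stem_top below -0.015 m and horizontal distance between key and stem_top below 0.004 m and angle between key's own z axis and vertical below 0.12 rad), for 0.2 s.
2. the gas cock is shut with the key on the stem (value of joint valve below 0.05 rad and z of key in the frame of stem_top below -0.015 m and horizontal distance between key and stem_top below 0.004 m), for 0.3 s.
At the end, for the whole second after the job is handed in: The gas cock reads less than 0.05 rad from fully shut; the key is released and at rest, standing on the stem: its mouth at least 15 mm below the stem's top and within 4 mm of its axis, within 0.12 rad of upright (all of step 2 and angle between key's own z axis and vertical below 0.12 rad and linear speed of key below 0.02 m/s); the robot touches nothing.
It fails at once if the key is pressed on the stem or the kiln base with more than 25 N while it is not yet over it (contact force between key and hearth above 25 N and z of key in the frame of stem_top above -0.003 m).
It fails at once if the key bears on the stem with more than 100 N (forced against its stop) (contact force between key and hearth above 100 N).
It fails at once if the bowl is moved by more than 10 mm or tipped (distance of bowl from where it was at the start of the episode above 0.01 m or angle between bowl's own z axis and vertical above 0.25 rad).
It fails at once if the vase is moved by more than 10 mm or tipped (distance of vase from where it was at the start of the episode above 0.01 m or angle between vase's own z axis and vertical above 0.25 rad).
It fails at once if the jar is moved by more than 10 mm or tipped (distance of jar from where it was at the start of the episode above 0.01 m or angle between jar's own z axis and vertical above 0.25 rad).
It also fails if it takes over 72 s, if anything falls off the work surface, if the arm or the gripper's body presses on something with over 40 N, if the wrist force passes 120 N, or if a joint passes its speed limit or range.

### The arm

A 6-joint arm with a two-finger parallel gripper is mounted at the origin on the work surface. World frame = base frame: x ahead of the robot, y to its left, z up, the work surface at z = 0. Lengths are in m, angles in rad, forces in N, time in s.
With the tool pointing down it reaches from about 0.35 to 0.725 m from the base axis. Payload 6 kg.
Tool frame: the origin (TCP) lies midway between the tips of the shut fingers; the grasp point (between the pads) lies 19 mm behind it; z points along the fingers, y is the line along which they close (so a half turn about z gives the same grasp; the last joint's range is limited). The gripper opens to 85 mm and grips with 20 to 120 N. Pads are 22 mm wide; open, the fingers measure 114 mm over their backs; the gripper's body (76 mm by 85 mm) begins 54 mm behind the grasp point. The pads swing forward as they close: fully open they stand 13 mm farther back than shut.
Start: joints at [1.452, 0.04, 0.085, 0, -1.615, -0.334], TCP at [0.262, 0.54, 0.231] pointing down, gripper open.
Joint ranges: [-2.56, 2.56], [-1.29, 2.01], [-1.08, 1.49], [-3.29, 1.98], [-2.81, -0.18], [-2.99, 2.99]. Speed limits (rad/s): [2.57, 2.57, 3.01, 3.14, 3.14, 3.14].

### API

Orientations are given as a rotation vector (axis times angle).
In Python, from bench import manip, optics, telemetry gives the robot as it stands (manip), with the cameras (optics) and the readings (telemetry).
- The arm moves only by the shell command python3 steer.py 'ROWS' [OPENING] [FORCE]. ROWS is rows parted by semicolons, their numbers by spaces, 1 to 8 of them, each of 6 numbers: dx, dy, dz in m, then a rotation vector rx, ry, rz in rad; each row is the pose to reach, as a shift and turn from the pose commanded when the command began, along the tool's axes at that moment; what a row does not reach only later rows make up. A row lasts 1/8 s, in which the tool goes at most 0.0625 m and 0.188 rad, less where a joint would pass 70% of its speed; a pose out of reach is approached as far as the arm can. OPENING is the finger opening in m, set as the command begins (- or left out keeps the last). The fingers move at their own pace and stop on an object; FORCE is the grip in N (left out, the last holds). Time passes only in rows, so rows that do not move let the fingers close. It prints the time, the measured TCP pose, the force, the opening and the grip force at its end.
- telemetry.get_obs(): the state, without advancing time (a new reading comes with each control period).
- optics.read_camera(name): name is "scene" or "top" or "wrist"; returns the picture (400x640x3 uint8, red, green, blue); there is no depth.
- optics.camera_info(name): a dict with "fov_y" (degrees; the focal length in pixels is half the picture's height over the tangent of half this angle, whatever the lens; pixels are square), "cx", "cy" (the principal point, pixels), "position" and "attitude" of the camera in the world. Camera axes: x right, y up, looking along -z (the intrinsics and any distortion apply to the point x, -y, -z); pixel columns grow to the right and rows downward; lengths in m; the calibration is good to about 2 mm. A picture is of the moment at which its call begins: read the wrist's pose just before it. camera_info takes no time and is no camera call; for the wrist camera it gives the pose at the moment of the call.
- manip.finish_job(): hands the job in; it is judged then, once.
The state is a dict: "time": time; "joint_positions": joint angles; "qvel": joint speeds; "joint_efforts": joint torques, N m; "tool_pos": TCP position; "tcp_rot": TCP orientation; "wrist_force": force on the tool from outside, world axes, zero at the start; "wrist_torque": the same for the moment, N m; "width": finger opening in m; "grasp_force": force on a finger pad.
Only numpy, scipy, OpenCV 4.12 (cv2) and the standard library are available. Lean on these libraries where they do the work, as an engineer would, in place of code of your own. Each camera call takes 0.05 s, during which the arm holds its last target. There are 200 camera calls.

## Working session

There is one attempt and no reset: what is moved stays moved. The work goes in short steps, Python scripts to look and compute and a shell command to move; the robot and the scene stay as the last step left them, time stands still between calls to the robot, and variables do not carry over. Pictures are saved under pics/ and viewed, at most 10 in all, crops included, and the job is handed in when it is done.

```bash
ls; mkdir -p pics; python3 - <<'E'
from bench import manip, optics, telemetry
import cv2
for n in ("top","scene"):
    i=optics.read_camera(n); cv2.imwrite(f"pics/{n}0.png",i[:,:,::-1]); print(n,optics.camera_info(n))
print(telemetry.get_obs())
E
```

```text
bench.py
pics
steer.py
top {'fov_y': 45.08260509087034, 'cx': 316.0449609695031, 'cy': 201.13398033276036, 'position': array([ 0.51919815, -0.04068743,  1.26257044]), 'attitude': array([ 0.01749046, -0.04185348, -1.56347384])}
scene {'fov_y': 47.45995823981127, 'cx': 315.8500883565189, 'cy': 199.89600480673678, 'position': array([1.27521884, 0.62825059, 0.85172595]), 'attitude': array([0.45152418, 1.06755934, 2.15409334])}
{'time': 0.1, 'joint_positions': array([ 1.45170320e+00,  4.07717864e-02,  8.39284597e-02, -4.12737828e-04,
       -1.61546948e+00, -3.33683926e-01]), 'qvel': array([-4.35083774e-04, -4.28211366e-04,  3.82461657e-03,  8.08772258e-05,
        4.57451768e-04, -5.29033922e-04]), 'joint_efforts': array([-5.67669063e-03, -3.69344974e+01,  3.48281801e+01,  6.95171177e+00,
       -4.60821495e-03,  2.80153799e-06]), 'tool_pos': array([0.26229256, 0.53932096, 0.23037627]), 'tcp_rot': array([ 3.05992387e+00, -7.04784785e-01, -3.88688430e-04]), 'wrist_force': array([0.45918157, 0.08863035, 0.08265472]), 'wrist_torque': array([-0.04266608,  0.0248314 ,  0.00545974]), 'grasp_force': 0.0, 'width': 0.08535600713789936}
```

View pics/top0.png

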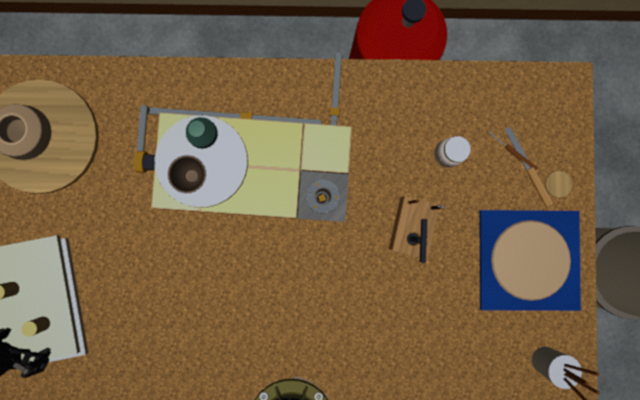

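View pics/scene0.png

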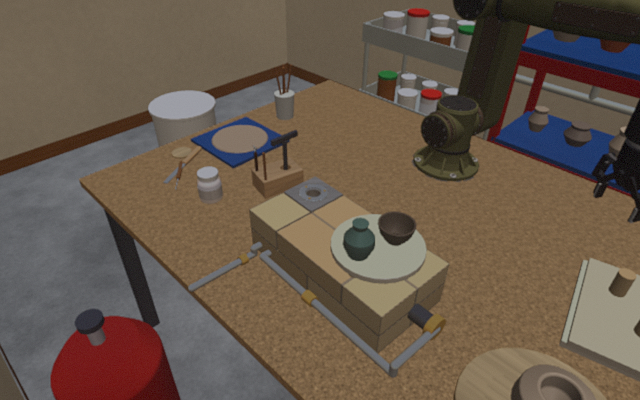

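```bash
cat > h.py <<'E'
import numpy as np,cv2
from scipy.spatial.transform import Rotation as R
from bench import manip, optics, telemetry
def ray(ci,uv,h=400):
    f=h/2/np.tan(np.radians(ci['fov_y'])/2)
    d=np.array([(uv[0]-ci['cx'])/f,-(uv[1]-ci['cy'])/f,-1.])
    return np.array(ci['position']),R.from_rotvec(ci['attitude']).apply(d)
def onz(ci,uv,z):
    p,d=ray(ci,uv); return p+d*(z-p[2])/d[2]
def proj(ci,X):
    f=200/np.tan(np.radians(ci['fov_y'])/2)
    c=R.from_rotvec(ci['attitude']).inv().apply(np.array(X)-ci['position'])
    return np.array([ci['cx']-f*c[0]/c[2],ci['cy']+f*c[1]/c[2]])
E
python3 - <<'E'
from h import *
i=cv2.imread("pics/top0.png")
a=cv2.resize(i[150:270,290:450],None,fx=5,fy=5,interpolation=cv2.INTER_CUBIC)
cv2.imwrite("pics/topz.png",a)
ci=optics.camera_info("top")
# dark handle mask
m=(i.max(2)<40).astype(np.uint8); m[:, :380]=0;m[:,450:]=0;m[:215]=0;m[270:]=0
n,l,s,c=cv2.connectedComponentsWithStats(m)
print(s,c)
for uv in [(424,220),(424,262),(424,241)]: print(onz(ci,uv,.175))
print(onz(ci,(323,196),.131))
E
```

```text
[[     0      0    640    400 255866]
 [   409    220     14     42    134]] [[319.44859809 199.47890302]
 [417.64925373 239.78358209]]
[ 0.51947968 -0.30210646  0.175     ]
[ 0.42479413 -0.30194554  0.175     ]
[ 0.47205892 -0.30202587  0.175     ]
[ 0.5742791  -0.07438949  0.131     ]
```

View pics/topz.png

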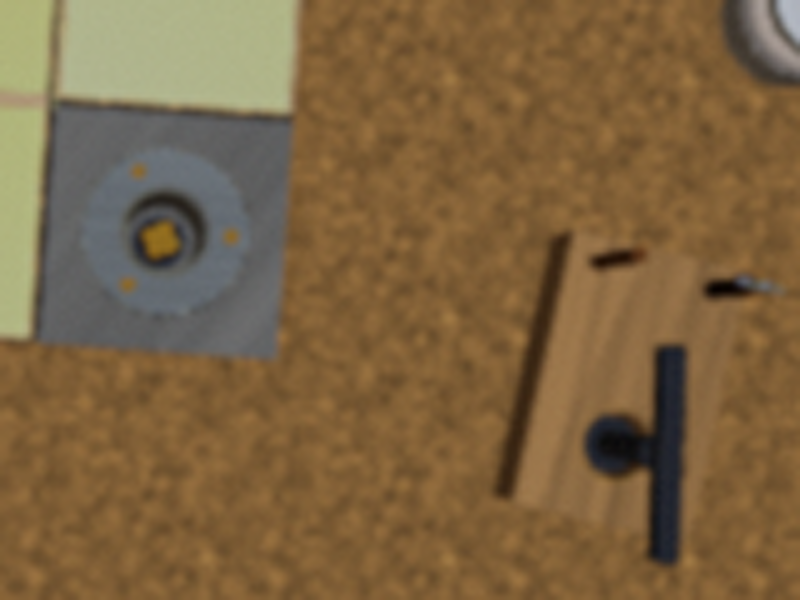

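```bash
cat >> h.py <<'E'
def go(x,y,z,psi=None):
    o=telemetry.get_obs(); T=R.from_rotvec(o['tcp_rot'])
    tx=T.apply([1,0,0]); p0=np.arctan2(tx[1],tx[0])
    d=T.inv().apply(np.array([x,y,z])-o['tool_pos'])
    if psi is None: psi=p0
    # full target orientation: tool straight down, x at angle psi
    G=R.from_matrix(np.array([[np.cos(psi),np.sin(psi),0],[np.sin(psi),-np.cos(psi),0],[0,0,-1.]]))
    print('psi %.4f d'%p0,d.round(4),'rot',(T.inv()*G).as_rotvec().round(4),'rows>=%.1f'%max(np.linalg.norm(d)/.0625,np.linalg.norm((T.inv()*G).as_rotvec())/.188))
E
python3 - <<'E'
from h import *
o=telemetry.get_obs(); c=optics.camera_info("wrist"); T=R.from_rotvec(o['tcp_rot'])
print(c['fov_y'],c['cx'],c['cy'],T.inv().apply(c['position']-o['tool_pos']),(T.inv()*R.from_rotvec(c['attitude'])).as_matrix().round(3))
go(.262,.539,.40); go(.574,-.1,.40,-.453); go(.574,-.1,.40,-1.57)
E
```

```text
62.546315443019196 323.495611047811 201.10737348234213 [ 0.08395409 -0.00019871 -0.14293586] [[ 0.     0.946  0.325]
 [ 1.    -0.001  0.001]
 [ 0.001  0.325 -0.946]]
psi -0.4528 d [-1.000e-04  7.000e-04 -1.696e-01] rot [ 0.0016 -0.0001 -0.    ] rows>=2.7
psi -0.4528 d [ 0.56    0.4388 -0.1689] rot [ 0.0016 -0.0001  0.0002] rows>=11.7
psi -0.4528 d [ 0.56    0.4388 -0.1689] rot [ 1.3000e-03 -1.0000e-03  1.1172e+00] rows>=11.7
```

```bash
python3 steer.py '0 0 -0.06 0 0 0; 0 0 -0.12 0 0 0; 0.05 0.05 -0.15 0 0 -0.1; 0.09 0.09 -0.15 0 0 -0.2; 0.135 0.13 -0.15 0 0 -0.3; 0.18 0.17 -0.15 0 0 -0.45; 0.225 0.21 -0.15 0 0 -0.453; 0.27 0.25 -0.15 0 0 -0.453'
python3 -c "
from h import *
go(.49,-.074,.31,0)"
```

```text
time: 1.1
tool_pos: [0.396, 0.1947, 0.3812]
tcp_rot: [-3.141, -0.001, -0.0]
wrist_force: [1.1, 1.0, -0.1]
width: 0.0854
grasp_force: 0.0
psi 0.0009 d [0.0937 0.2688 0.0711] rot [-0.0003 -0.      0.0009] rows>=4.7
```

```bash
python3 steer.py '0.02 0.058 0.015 0 0 0; 0.04 0.115 0.03 0 0 0; 0.06 0.172 0.045 0 0 0; 0.08 0.23 0.06 0 0 0; 0.094 0.269 0.071 0 0 0; 0.094 0.269 0.071 0 0 0; 0.094 0.269 0.071 0 0 0'
python3 - <<'E'
from h import *
ci=optics.camera_info("wrist"); i=optics.read_camera("wrist")[:,:,::-1]
np.save("pics/ci1.npy",ci); cv2.imwrite("pics/w1.png",i); print(telemetry.get_obs()['tool_pos'],proj(ci,[.5743,-.0744,.131]),proj(ci,[.5743,-.0744,.046]))
E
```

```text
time: 1.98
tool_pos: [0.4898, -0.0723, 0.3103]
tcp_rot: [3.142, -0.0, -0.001]
wrist_force: [1.2, -0.1, 0.5]
width: 0.0857
grasp_force: 0.0
[ 0.48988347 -0.07181859  0.31065845] [326.16398486  87.63806868] [325.66500418  87.73077647]
```

View pics/w1.png

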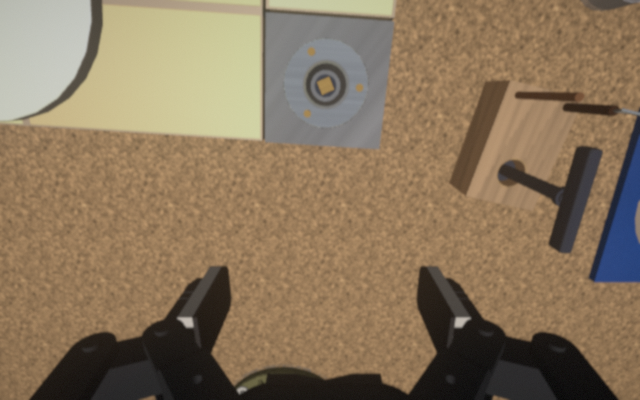

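```bash
python3 - <<'E'
from h import *
ci=np.load("pics/ci1.npy",allow_pickle=True).item(); i=cv2.imread("pics/w1.png")
S=8; u0,v0=270,30
c=cv2.resize(i[v0:145,u0:380],None,fx=S,fy=S,interpolation=cv2.INTER_CUBIC).astype(int)
b,g,r=c[...,0],c[...,1],c[...,2]
def px(p): return ((p[0]+.5)/S-.5+u0,(p[1]+.5)/S-.5+v0)
m=((r-b)>60).astype(np.uint8)
n,l,s,ce=cv2.connectedComponentsWithStats(m)
k=min(range(1,n),key=lambda j:np.hypot(*(ce[j]-[440,440])) if s[j,4]>500 else 1e9)
cn=cv2.findContours((l==k).astype(np.uint8),0,2)[0][0]; rc=cv2.minAreaRect(cn)
B=np.array([onz(ci,px(p),.046) for p in cv2.boxPoints(rc)])
print('stem',B.mean(0),'angles',[np.degrees(np.arctan2(*(B[(j+1)%4]-B[j])[[1,0]])) for j in range(4)],np.linalg.norm(B[1]-B[0]),np.linalg.norm(B[2]-B[1]))
print('screws',[(onz(ci,px(ce[j]),.131).round(4),s[j,4]) for j in range(1,n) if s[j,4]>300])
# bore edge: dark mask filled
gray=c.mean(2)
for t in (60,70,80,90):
    m=(gray<t).astype(np.uint8); n,l,s,ce=cv2.connectedComponentsWithStats(m)
    ks=[j for j in range(1,n) if s[j,4]>1000 and np.hypot(*(ce[j]-[440,440]))<60]
    for j in ks:
        cn=max(cv2.findContours((l==j).astype(np.uint8),0,2)[0],key=cv2.contourArea); e=cv2.fitEllipse(cn)
        print(t,onz(ci,px(e[0]),.131),np.array(e[1])/S)
# brick corner lines
f=200/np.tan(np.radians(ci['fov_y'])/2); print('px/m plate',f/(ci['position'][2]-.131))
E
```

```text
stem [ 0.57696735 -0.07375505  0.046     ] angles [np.float64(-68.10679786970921), np.float64(-155.16163741418842), np.float64(112.1635640324729), np.float64(24.179309570345374)] 0.01490431496291131 0.014784375772379921
screws [(array([ 0.6052, -0.0607,  0.131 ]), np.int32(1886)), (array([ 0.5764, -0.0734,  0.131 ]), np.int32(10579)), (array([ 0.5746, -0.1048,  0.131 ]), np.int32(1728)), (array([ 0.5514, -0.0562,  0.131 ]), np.int32(1605))]
80 [ 0.5774082  -0.07369492  0.131     ] [38.68943787 40.81814575]
90 [ 0.57736448 -0.07372285  0.131     ] [39.62207794 41.91251755]
px/m plate 1022.0564719646331
```

```bash
python3 steer.py '-0.02 0.055 0 0 0 0; -0.04 0.11 0 0 0 0; -0.06 0.165 0 0 0 0; -0.08 0.215 0 0 0 0; -0.1 0.23 0 0 0 0; -0.1 0.23 0 0 0 0; -0.1 0.23 0 0 0 0'
python3 - <<'E'
from h import *
ci=optics.camera_info("wrist"); i=optics.read_camera("wrist")[:,:,::-1]
np.save("pics/ci2.npy",ci); cv2.imwrite("pics/w2.png",i)
print(telemetry.get_obs()['tool_pos'],telemetry.get_obs()['joint_positions'])
E
```

```text
time: 2.9
tool_pos: [0.3907, -0.3014, 0.3108]
tcp_rot: [3.141, 0.003, 0.002]
wrist_force: [0.6, -0.2, -0.5]
width: 0.0853
grasp_force: 0.0
[ 0.39077057 -0.30129625  0.31056869] [-2.47364760e-01 -2.19919073e-01 -1.30953129e-02 -1.61983989e-04
 -1.77695249e+00  1.82033154e+00]
```

View pics/w2.png

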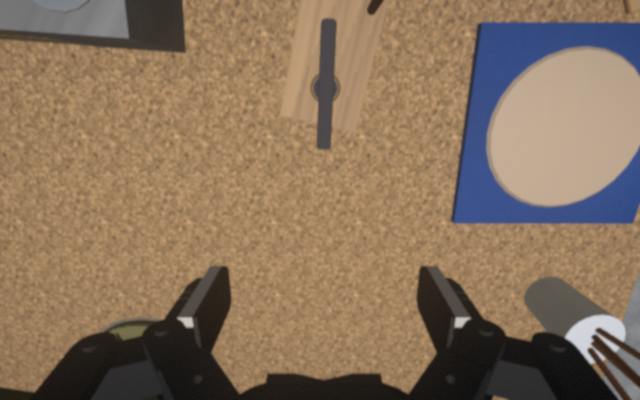

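```bash
python3 - <<'E'
from h import *
ci=np.load("pics/ci2.npy",allow_pickle=True).item(); i=cv2.imread("pics/w2.png")
m=(i.max(2)<95).astype(np.uint8); m[:5]=0; m[160:]=0; m[:,:308]=0; m[:,345:]=0
m=cv2.morphologyEx(m,cv2.MORPH_OPEN,np.ones((3,3)))
n,l,s,ce=cv2.connectedComponentsWithStats(m); k=1+np.argmax(s[1:,4]); print(s[k])
# bar edges per row away from the socket
pts=[]
for v in list(range(24,70))+list(range(108,146)):
    u=np.where(l[v]==k)[0]; pts.append((u.mean(),v,u.size))
pts=np.array(pts); print('w px',np.median(pts[:,2]))
vx,vy,x0,y0=cv2.fitLine(pts[:,:2].astype(np.float32),cv2.DIST_HUBER,0,.01,.01).ravel()
vs=np.where(l==k)[0]; f=lambda v:(x0+(v-y0)*vx/vy,v)
A=onz(ci,f(vs.min()-.5),.175);B=onz(ci,f(vs.max()+.5),.175)
print(A,B,(A+B)/2,np.linalg.norm(A-B),'psi',np.arctan2(*(A-B)[[1,0]]))
print('hole?',onz(ci,(325,88.5),.06), onz(ci,(325,88.5),.04))
go(*((A+B)/2)[:2],.156,np.arctan2(*(A-B)[[1,0]]))
E
```

```text
[ 314   20   23  129 1818]
w px 13.0
[ 0.52374513 -0.30455624  0.175     ] [ 0.42642386 -0.30072241  0.175     ] [ 0.47508449 -0.30263932  0.175     ] 0.09739675527070743 psi -0.03937315605486219
hole? [ 0.47462078 -0.30252062  0.06      ] [ 0.47462603 -0.30259184  0.04      ]
psi 0.0022 d [0.0842 0.0015 0.1546] rot [-0.     -0.0007  0.0416] rows>=2.8
```

```bash
python3 steer.py '0.045 0.001 0.03 0 0 0.04; 0.084 0.0015 0.06 0 0 0.0415; 0.084 0.0015 0.1 0 0 0.0415; 0.084 0.0015 0.14 0 0 0.0415; 0.084 0.0015 0.1535 0 0 0.0415; 0.084 0.0015 0.1535 0 0 0.0415; 0.084 0.0015 0.1535 0 0 0.0415'
python3 -c "
from h import *
go(.475,-.3026,.157,-.0394)"
```

```text
time: 3.82
tool_pos: [0.4749, -0.3041, 0.1592]
tcp_rot: [3.139, -0.064, 0.005]
wrist_force: [0.4, -0.5, 0.2]
width: 0.0854
grasp_force: 0.0
psi -0.0408 d [-0.     -0.0015  0.0022] rot [ 0.0015 -0.003  -0.0014] rows>=0.0
```

```bash
python3 steer.py '0 -0.001 0.002 0 0 0; 0 -0.0015 0.002 0 0 0; 0 -0.0015 0.002 0 0 0; 0 -0.0015 0.002 0 0 0; 0 -0.0015 0.002 0 0 0;0 -0.0015 0.002 0 0 0;0 -0.0015 0.002 0 0 0;0 -0.0015 0.002 0 0 0' 0.0 60
python3 -c "
from h import *
o=telemetry.get_obs();print(o['wrist_force'],o['wrist_torque'],o['tool_pos'])"
```

```text
time: 4.82
tool_pos: [0.4742, -0.3027, 0.1556]
tcp_rot: [3.14, -0.065, 0.001]
wrist_force: [-0.3, -0.7, 4.6]
width: 0.0106
grasp_force: 62.6
[-0.34971686 -0.73759892  4.59821964] [-0.33248922  0.1828735   0.00147007] [ 0.47423672 -0.30270834  0.15559038]
```

```bash
python3 steer.py '0 0 -0.02 0 0 0; 0 0 -0.05 0 0 0; 0 0 -0.09 0 0 0; 0 0 -0.13 0 0 0; 0 0 -0.15 0 0 0; 0 0 -0.15 0 0 0; 0 0 -0.15 0 0 0'
python3 - <<'E'
from h import *
o=telemetry.get_obs();print(o['wrist_force'],o['wrist_torque'],o['tool_pos'])
i=optics.read_camera("scene")[:,:,::-1]
cv2.imwrite("pics/s1.png",i)
w=optics.read_camera("wrist")[:,:,::-1]; np.save("pics/ci3.npy",optics.camera_info("wrist"))
cv2.imwrite("pics/both.png",np.hstack([cv2.resize(i[60:260,200:400],(400,400)),cv2.resize(w[:,120:520],(400,400))]))
E
```

```text
time: 5.7
tool_pos: [0.4738, -0.3018, 0.3029]
tcp_rot: [-3.139, 0.064, 0.004]
wrist_force: [0.4, -0.6, -4.9]
width: 0.0104
grasp_force: 61.5
[ 0.41307198 -0.55616393 -4.93086233] [ 0.01021307 -0.08110605  0.04630827] [ 0.47384862 -0.30184943  0.30293428]
```

View pics/both.png

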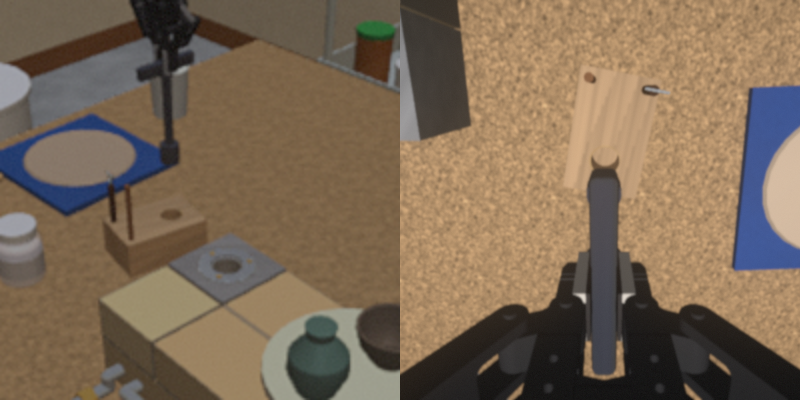

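```bash
python3 -c "
from h import *
go(.5763,-.0738,.303,.406)"
```

```text
psi -0.0411 d [ 0.0931 -0.2322 -0.    ] rot [-0.0018  0.0026 -0.4471] rows>=4.0
```

```bash
python3 steer.py '0.01 -0.03 0 0 0 -0.05; 0.025 -0.07 0 0 0 -0.13; 0.045 -0.11 0 0 0 -0.22; 0.06 -0.15 0 0 0 -0.3; 0.077 -0.19 0 0 0 -0.38; 0.09 -0.22 0 0 0 -0.43; 0.093 -0.232 0 0 0 -0.447; 0.093 -0.232 0 0 0 -0.447'
python3 steer.py '0 0 0 0 0 0; 0 0 0 0 0 0'
python3 - <<'E'
from h import *
go(.5763,-.0738,.303,.406); o=telemetry.get_obs();print(o['wrist_force'],o['wrist_torque'],o['joint_positions'][[0,5]])
w=optics.read_camera("wrist")[:,:,::-1]; np.save("pics/ci4.npy",optics.camera_info("wrist"))
cv2.imwrite("pics/w4.png",w); t=optics.read_camera("top")[:,:,::-1]; s=optics.read_camera("scene")[:,:,::-1]
cv2.imwrite("pics/b4.png",np.hstack([cv2.resize(s[90:250,220:380],(400,400)),cv2.resize(w[120:320,220:420],(400,400))]))
E
```

```text
time: 6.8
tool_pos: [0.5764, -0.074, 0.304]
tcp_rot: [3.077, 0.634, -0.003]
wrist_force: [-0.4, -0.8, -3.7]
width: 0.0107
grasp_force: 61.5
time: 7.05
tool_pos: [0.5762, -0.0753, 0.3051]
tcp_rot: [3.077, 0.631, 0.0]
wrist_force: [0.3, 1.1, -4.9]
width: 0.0107
grasp_force: 61.5
psi 0.4042 d [ 0.0007 -0.0014  0.0021] rot [ 0.0003 -0.0002 -0.0018] rows>=0.0
[ 0.32393098  1.11842645 -4.86978983] [0.01158653 0.0012783  0.00537084] [0.21507064 1.76002113]
```

View pics/b4.png

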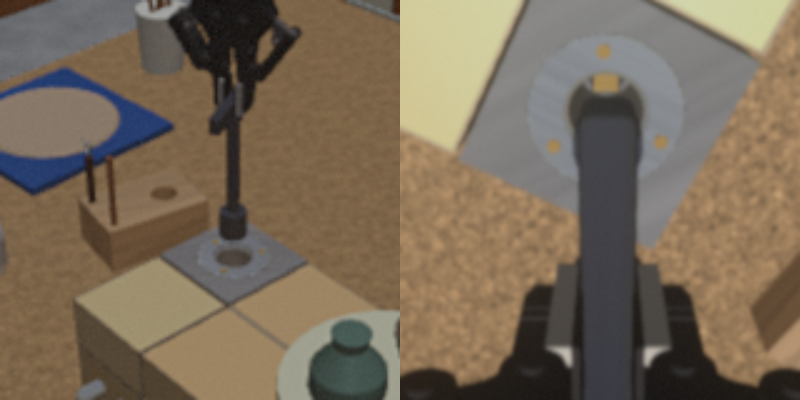

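```bash
python3 steer.py '0.0005 -0.001 0.01 0 0 0; 0.0005 -0.001 0.02 0 0 0; 0.0005 -0.001 0.03 0 0 0; 0.0005 -0.001 0.04 0 0 0; 0.0005 -0.001 0.05 0 0 0; 0.0005 -0.001 0.055 0 0 0; 0.0005 -0.001 0.055 0 0 0'
python3 -c "
from h import *
go(.5763,-.0738,.2,.406); o=telemetry.get_obs();print(o['wrist_force'],o['wrist_torque'])"
```

```text
time: 8.07
tool_pos: [0.5765, -0.0733, 0.2494]
tcp_rot: [3.077, 0.633, -0.001]
wrist_force: [0.4, -0.1, -3.8]
width: 0.0104
grasp_force: 61.5
psi 0.4057 d [-0.0003  0.0003  0.0494] rot [-0.      0.0007 -0.0003] rows>=0.8
[ 0.35091463 -0.07104548 -3.80238927] [ 0.01452449 -0.01714753 -0.02001302]
```

```bash
python3 steer.py '0 0 0.012 0 0 0; 0 0 0.025 0 0 0; 0 0 0.037 0 0 0; 0 0 0.046 0 0 0; 0 0 0.051 0 0 0; 0 0 0.051 0 0 0; 0 0 0.051 0 0 0'
python3 -c "
from h import *
go(.5763,-.0738,.19,.406); o=telemetry.get_obs();print(o['wrist_force'],o['wrist_torque'])"
```

```text
time: 8.95
tool_pos: [0.5768, -0.0734, 0.1994]
tcp_rot: [3.077, 0.633, 0.001]
wrist_force: [0.6, 1.3, -3.5]
width: 0.0107
grasp_force: 61.5
psi 0.4057 d [-0.0007  0.0002  0.0094] rot [ 0.0005 -0.0007 -0.0003] rows>=0.2
[ 0.61871679  1.32159236 -3.54062624] [ 0.00465451 -0.02149812 -0.01802277]
```

```bash
python3 steer.py '0 0 0.002 0 0 0; 0 0 0.004 0 0 0; 0 0 0.006 0 0 0; 0 0 0.0075 0 0 0; 0 0 0.009 0 0 0; 0 0 0.009 0 0 0'
python3 -c "
from h import *
go(.5763,-.0738,.19,.406); o=telemetry.get_obs();print(o['wrist_force'],o['wrist_torque'])"
```

```text
time: 9.7
tool_pos: [0.5765, -0.0733, 0.1896]
tcp_rot: [3.077, 0.633, -0.001]
wrist_force: [-0.3, 0.0, -4.1]
width: 0.0105
grasp_force: 61.5
psi 0.4057 d [-0.0004  0.0003 -0.0003] rot [ 0.0001  0.0003 -0.0003] rows>=0.0
[-0.2643806   0.00617813 -4.06446912] [-0.05683372  0.08354164  0.00858185]
```

```bash
python3 steer.py '0 0 0.001 0 0 0; 0 0 0.002 0 0 0; 0 0 0.003 0 0 0; 0 0 0.003 0 0 0'
python3 -c "
from h import *
go(.5763,-.0738,.17,.406); o=telemetry.get_obs();print(o['wrist_force'],o['wrist_torque'])"
```

```text
time: 10.2
tool_pos: [0.5765, -0.0733, 0.1866]
tcp_rot: [3.077, 0.633, -0.001]
wrist_force: [-0.4, -0.4, -3.4]
width: 0.0108
grasp_force: 61.4
psi 0.4057 d [-0.0004  0.0003  0.0166] rot [-0.      0.0003 -0.0003] rows>=0.3
[-0.37795637 -0.38208183 -3.37507356] [-0.16918061  0.12457653  0.01714466]
```

```bash
python3 steer.py '0 0 0.001 0 0 0; 0 0 0.002 0 0 0; 0 0 0.003 0 0 0; 0 0 0.003 0 0 0'
python3 -c "
from h import *
go(.5763,-.0738,.17,.406); o=telemetry.get_obs();print(o['wrist_force'],o['wrist_torque'])"
```

```text
time: 10.7
tool_pos: [0.5766, -0.0733, 0.1837]
tcp_rot: [3.077, 0.633, -0.0]
wrist_force: [-0.2, -0.0, -4.6]
width: 0.0102
grasp_force: 61.5
psi 0.4057 d [-0.0004  0.0003  0.0137] rot [ 0.0001  0.0002 -0.0003] rows>=0.2
[-0.15826616 -0.01099785 -4.6222499 ] [-0.15568738  0.12481801  0.00899448]
```

```bash
python3 steer.py '0 0 0.002 0 0 0; 0 0 0.004 0 0 0; 0 0 0.006 0 0 0; 0 0 0.008 0 0 0; 0 0 0.0095 0 0 0; 0 0 0.0105 0 0 0; 0 0 0.0105 0 0 0'
python3 -c "
from h import *
go(.5763,-.0738,.17,.406); o=telemetry.get_obs();print(o['wrist_force'],o['wrist_torque'])"
```

```text
time: 11.58
tool_pos: [0.5765, -0.0733, 0.1731]
tcp_rot: [3.077, 0.633, -0.0]
wrist_force: [0.3, -0.7, -4.2]
width: 0.0107
grasp_force: 61.4
psi 0.4057 d [-0.0004  0.0004  0.0031] rot [-0.      0.0003 -0.0003] rows>=0.1
[ 0.2584769  -0.74982469 -4.24973359] [-0.17254151  0.1208651  -0.03583648]
```

```bash
python3 steer.py '0 0 0.001 0 0 0; 0 0 0.002 0 0 0; 0 0 0.003 0 0 0; 0 0 0.004 0 0 0; 0 0 0.004 0 0 0'
python3 -c "
from h import *
go(.5763,-.0738,.17,.406); o=telemetry.get_obs();print(o['wrist_force'],o['wrist_torque'])"
```

```text
time: 12.2
tool_pos: [0.5767, -0.0734, 0.1697]
tcp_rot: [3.077, 0.633, 0.001]
wrist_force: [-0.4, -0.3, -1.7]
width: 0.0105
grasp_force: 61.9
psi 0.4058 d [-0.0006  0.0002 -0.0003] rot [ 0.0004 -0.0004 -0.0002] rows>=0.0
[-0.36746371 -0.28778905 -1.664698  ] [-0.10876668  0.32273836  0.03357916]
```

```bash
python3 steer.py '0 0 0 0 0 0.06; 0 0 0 0 0 0.12; 0 0 0 0 0 0.18; 0 0 0 0 0 0.24; 0 0 0 0 0 0.3; 0 0 0 0 0 0.36; 0 0 0 0 0 0.4; 0 0 0 0 0 0.4'
python3 -c "
from h import *
go(.5763,-.0738,.17,.406); o=telemetry.get_obs();print(o['wrist_force'],o['wrist_torque'])"
```

```text
time: 13.2
tool_pos: [0.5766, -0.0736, 0.1697]
tcp_rot: [3.141, 0.01, 0.0]
wrist_force: [-1.6, -1.0, -0.5]
width: 0.011
grasp_force: 61.9
psi 0.0061 d [-0.0003  0.0002 -0.0003] rot [ 0.0007 -0.     -0.3999] rows>=2.1
[-1.55176201 -0.98411831 -0.50280007] [-0.57908471  0.58640584  0.09131777]
```

```bash
python3 steer.py '0 0 0 0 0 0.06; 0 0 0 0 0 0.12; 0 0 0 0 0 0.18; 0 0 0 0 0 0.24; 0 0 0 0 0 0.3; 0 0 0 0 0 0.36; 0 0 0 0 0 0.4; 0 0 0 0 0 0.4'
python3 -c "
from h import *
go(.5763,-.0738,.17,-.5); o=telemetry.get_obs();print(o['wrist_force'],o['wrist_torque'])"
```

```text
time: 14.2
tool_pos: [0.5766, -0.0735, 0.1697]
tcp_rot: [3.081, -0.614, 0.001]
wrist_force: [-1.0, -0.6, -0.9]
width: 0.0105
grasp_force: 61.9
psi -0.3932 d [-0.0002  0.0004 -0.0003] rot [ 0.0003 -0.0004  0.1068] rows>=0.6
[-1.04071802 -0.63095932 -0.92798942] [-0.46946667  0.60641257  0.14923525]
```

```bash
for k in 1; do python3 steer.py '0 0 0 0 0 0.04; 0 0 0 0 0 0.08; 0 0 0 0 0 0.12; 0 0 0 0 0 0.16; 0 0 0 0 0 0.16'; done
python3 -c "
from h import *
go(.5763,-.0738,.17,-.7); o=telemetry.get_obs();print(o['wrist_force'],o['wrist_torque'])"
```

```text
time: 14.82
tool_pos: [0.5767, -0.0734, 0.1696]
tcp_rot: [3.022, -0.857, 0.001]
wrist_force: [-0.6, -1.3, 0.2]
width: 0.0103
grasp_force: 62.0
psi -0.5527 d [-0.0001  0.0006 -0.0004] rot [ 0.     -0.0005  0.1473] rows>=0.8
[-0.63032242 -1.33252127  0.21339771] [-0.50926104  0.57992305  0.18984373]
```

```bash
python3 steer.py '0 0 0 0 0 0.03; 0 0 0 0 0 0.06; 0 0 0 0 0 0.09; 0 0 0 0 0 0.1; 0 0 0 0 0 0.1'
python3 -c "
from h import *
go(.5763,-.0738,.17,-.7); o=telemetry.get_obs();print(o['wrist_force'],o['wrist_torque'])"
```

```text
time: 15.45
tool_pos: [0.5767, -0.0734, 0.1696]
tcp_rot: [2.975, -1.009, 0.001]
wrist_force: [-0.1, -1.4, 1.8]
width: 0.0109
grasp_force: 62.4
psi -0.6543 d [-0.0001  0.0006 -0.0004] rot [-0.0001 -0.0005  0.0457] rows>=0.2
[-0.09718326 -1.44677437  1.77176613] [-0.40985875  0.61605167  0.21580362]
```

```bash
for r in 1; do python3 steer.py '0 0 0 0 0 0.02; 0 0 0 0 0 0.04; 0 0 0 0 0 0.06; 0 0 0 0 0 0.06'; done
python3 -c "
from h import *
go(.5763,-.0738,.17,-.7); o=telemetry.get_obs();print(o['wrist_force'],o['wrist_torque'])"
```

```text
time: 15.95
tool_pos: [0.5767, -0.0734, 0.1696]
tcp_rot: [2.943, -1.099, 0.001]
wrist_force: [-1.4, -0.9, 3.1]
width: 0.0106
grasp_force: 62.6
psi -0.7146 d [-0.      0.0006 -0.0004] rot [-0.0001 -0.0004 -0.0146] rows>=0.1
[-1.36687275 -0.94213998  3.12740505] [-0.45716621  0.56738743  0.24307668]
```

```bash
python3 steer.py '0 0 -0.0003 0 0 0.02; 0 0 -0.0006 0 0 0.04; 0 0 -0.0006 0 0 0.05; 0 0 -0.0006 0 0 0.05'
python3 -c "
from h import *
go(.5763,-.0738,.17,-.7); o=telemetry.get_obs();print(o['wrist_force'],o['wrist_torque'])"
```

```text
time: 16.45
tool_pos: [0.5766, -0.0732, 0.1696]
tcp_rot: [2.915, -1.172, -0.0]
wrist_force: [-1.5, -0.8, -0.5]
width: 0.011
grasp_force: 62.4
psi -0.7644 d [ 0.0002  0.0006 -0.0004] rot [ 0.0002  0.0003 -0.0644] rows>=0.3
[-1.46913146 -0.77267609 -0.45044625] [-0.48566437  0.2470016   0.20902678]
```

```bash
python3 steer.py '0 0 0 0 0 0.02; 0 0 0 0 0 0.04; 0 0 0 0 0 0.05; 0 0 0 0 0 0.05'
python3 -c "
from h import *
go(.5763,-.0738,.17,-.7); o=telemetry.get_obs();print(o['wrist_force'],o['wrist_torque'])"
python3 steer.py '0 0 0 0 0 0.02; 0 0 0 0 0 0.04; 0 0 0 0 0 0.05; 0 0 0 0 0 0.05'
python3 -c "
from h import *
go(.5763,-.0738,.17,-.7); o=telemetry.get_obs();print(o['wrist_force'],o['wrist_torque'])"
```

```text
time: 16.95
tool_pos: [0.5765, -0.0733, 0.1696]
tcp_rot: [2.885, -1.244, -0.001]
wrist_force: [0.4, -1.5, -1.0]
width: 0.0107
grasp_force: 62.4
psi -0.8144 d [ 0.0003  0.0005 -0.0004] rot [ 0.0003  0.0003 -0.1144] rows>=0.6
[ 0.44556388 -1.528508   -0.96852377] [-0.42369136  0.22814121  0.33569535]
time: 17.45
tool_pos: [0.5765, -0.0732, 0.1697]
tcp_rot: [2.853, -1.316, -0.001]
wrist_force: [-0.6, -1.3, -2.5]
width: 0.0106
grasp_force: 63.2
psi -0.8642 d [ 0.0003  0.0006 -0.0003] rot [ 0.0002  0.0003 -0.1642] rows>=0.9
[-0.61816149 -1.28210853 -2.46588184] [-0.34494745  0.19592248  0.61599282]
```

```bash
python3 steer.py '0 0 0 0 0 0; 0 0 0 0 0 0; 0 0 0 0 0 0'
python3 -c "
from h import *
go(.5763,-.0738,.17,-.7); o=telemetry.get_obs();print(o['wrist_force'],o['wrist_torque'])"
```

```text
time: 17.82
tool_pos: [0.5765, -0.0733, 0.1697]
tcp_rot: [2.853, -1.316, -0.001]
wrist_force: [-0.3, 0.0, -3.4]
width: 0.0105
grasp_force: 63.0
psi -0.8643 d [ 0.0003  0.0005 -0.0003] rot [ 0.0002  0.0003 -0.1643] rows>=0.9
[-0.32901409  0.03714156 -3.35657971] [-0.25657226  0.17047543  0.64312263]
```

```bash
python3 steer.py '0 0 0 0 0 -0.03; 0 0 0 0 0 -0.06; 0 0 0 0 0 -0.06'
python3 steer.py '0 0 0 0 0 0; 0 0 0 0 0 0; 0 0 0 0 0 0; 0 0 0 0 0 0; 0 0 0 0 0 0' 0.06
python3 steer.py '0 0 -0.01 0 0 0; 0 0 -0.03 0 0 0; 0 0 -0.07 0 0 0; 0 0 -0.12 0 0 0; 0 0 -0.15 0 0 0; 0 0 -0.15 0 0 0; 0 0 -0.15 0 0 0'
python3 - <<'E'
from h import *
print(optics.camera_info("wrist"))
s=optics.read_camera("scene")[:,:,::-1]; w=optics.read_camera("wrist")[:,:,::-1]
np.save("pics/ci5.npy",optics.camera_info("wrist")); cv2.imwrite("pics/w5.png",w); cv2.imwrite("pics/s5.png",s)
cv2.imwrite("pics/b5.png",np.hstack([cv2.resize(s[90:250,220:380],(400,400)),cv2.resize(w[0:400,120:520],(400,400))]))
E
```

```text
time: 18.2
tool_pos: [0.5765, -0.0733, 0.1697]
tcp_rot: [2.891, -1.229, -0.001]
wrist_force: [-0.5, -1.1, -4.2]
width: 0.0103
grasp_force: 61.5
time: 18.82
tool_pos: [0.5766, -0.0733, 0.17]
tcp_rot: [2.891, -1.23, 0.0]
wrist_force: [0.5, 0.6, -1.1]
width: 0.0602
grasp_force: 0.0
time: 19.7
tool_pos: [0.5766, -0.0732, 0.3202]
tcp_rot: [-2.891, 1.229, -0.0]
wrist_force: [-0.5, -1.0, -0.9]
width: 0.06
grasp_force: 0.0
{'fov_y': 62.546315443019196, 'cx': 323.495611047811, 'cy': 201.10737348234213, 'position': array([ 0.63489776, -0.13344884,  0.46313017]), 'attitude': array([-0.1567308 ,  0.39296323, -2.34769716])}
```

View pics/b5.png

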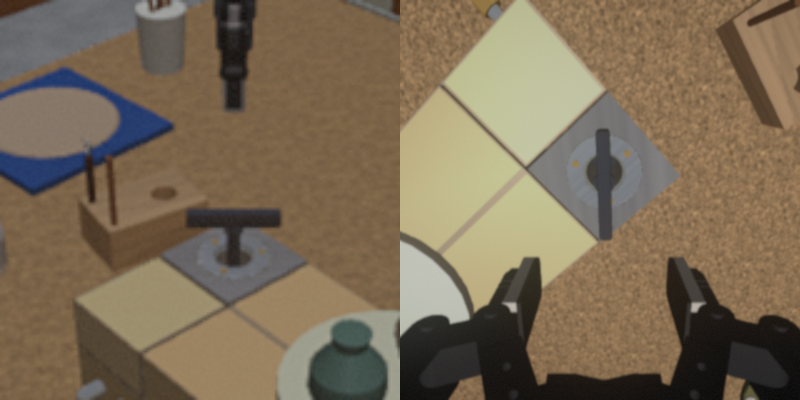

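```bash
python3 -c "
from bench import manip, optics, telemetry
print(manip.finish_job())"
```

```text
the job is handed in; nothing more can be done
None
```

The gas cock is turned clockwise to its stop; the key is released and standing upright on the stem, the pots and jar were left alone, and the job is handed in (the judged result was not shown, and shut is inferred from the turning torque rising from about 0.2 to 0.64 N m at the expected angle).

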